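# Cull the broken sample slides and present the good one to the label reader

## Task

Three thick glass sample slides lie on the grey drying mat: first lay the two broken ones (one snapped short, one with a big piece missing from an end) in the white reject tray without dropping them from a height. Then pick up the intact slide and show its label end, which is the matt end with the small notch in one corner, to the label reader: hold the slide level, label face up, pointing squarely at the reader's dark window, with the middle of the label end midway between the two posts at the height of their tops, fingers clear of the label end and the slide touching nothing else. Finish still holding it there steadily, and leave the weight, bowl and vial on the mat where they are.

Things in the scene. Friction and masses are not known exactly. Their poses are not given: they have to be found in the camera images.
- good_slide: the intact glass slide, 8 mm thick, 36 mm wide, both ends ground matt and the middle clear, lying flat on the mat label face up at any yaw; 100 mm long, about 70 g. Origin: centre of its underside; z up; +x along its length towards the label end (the matt end with the small corner notch); the 12 x 12 mm notch is cut from the corner at +x, -y. The label end is its last 30 mm.
- good_label (a point): middle of the intact slide's label end, on its top face (35 mm from the slide's centre along its +x, 8 mm above its underside)
- chipped_slide: a broken glass slide, 8 mm thick, 36 mm wide, both ends ground matt and the middle clear, lying flat on the mat label face up at any yaw; 100 mm long, about 60 g. It also has the small notch at +x, -y, but at its other end a big piece is missing: the corner x < -26 mm, y > -2 mm. Origin: centre of the underside of the whole outline; +x towards the notched end. Its middle (x from -26 to +38 mm) has its full width.
- short_slide: a broken glass slide, 8 mm thick, 36 mm wide, one end ground matt and the rest clear, lying flat on the mat label face up at any yaw; snapped to 64 mm long, about 43 g, no notched end left. Origin: centre of the underside of its 64 mm outline; +x towards the stepped break (7 mm deep). Full width from x = -32 to +25 mm.
- mat: thin grey drying mat, fixed, 270 x 400 x 3 mm, the slides lie on its top. Origin: centre of its underside, on the work surface
- tray: white open reject tray, fixed, outside 220 (its x) x 160 (its y) x 30 mm high, walls and floor 5 mm. Origin: centre of its underside, on the work surface
- reader: white label reader, fixed: a base plate 12 mm high and 120 mm wide from x = -40 to +110 mm, on it two upright steel posts 10 mm thick, tops 80 mm above the work surface, at x = 0, y = +-45 mm, and behind them a housing 97 mm high from x = +60 mm on, whose dark window looks along -x between the posts. Origin: on the work surface midway between the posts; +x points from the posts to the window
- reader_spot (a point): the spot to present at: midway between the two post tops, 80 mm above the work surface; the middle of the label end (point good_label) belongs here, with the slide's +x along the reader's +x
- weight: bystander: brass weight, 26 mm wide, 35 mm tall, on the mat's far part. Origin: centre of underside
- bowl: bystander: small white bowl, 52 mm wide, 25 mm high, on the mat's far part. Origin: centre of underside
- vial: bystander: amber vial, 24 mm wide, 35 mm tall, on the mat's near part. Origin: centre of underside
Mind the look-alikes: they are no part of the job. What is shaped like the chipped_slide but purple or turquoise is not meant.

How it is judged:
By the outcome, as a careful person would: the job done as asked, in the order asked, and still so for the second after the job is handed in, while the arm keeps its last pose, push and grip.
It also fails if it takes over 72 s, if anything falls off the work surface, if the arm or the gripper's body presses on something with over 40 N, if the wrist force passes 120 N, or if a joint passes its speed limit or range.

## Robot

A 6-joint arm with a two-finger parallel gripper is mounted at the origin on the work surface. World frame = base frame: x ahead of the robot, y to its left, z up, the work surface at z = 0. Lengths are in m, angles in rad, forces in N, time in s.
With the tool pointing down it reaches from about 0.425 to 0.925 m from the base axis. Payload 12.5 kg.
Tool frame: the origin (TCP) lies between the finger pads; the fingertips stand 22 mm ahead of it and the grasp point (between the pads) lies 3 mm ahead of it; z points along the fingers, y is the line along which they close (so a half turn about z gives the same grasp; the last joint's range is limited). The gripper opens to 85 mm and grips with 20 to 120 N. Pads are 22 mm wide; open, the fingers measure 114 mm over their backs; the gripper's body (76 mm by 85 mm) begins 54 mm behind the grasp point. The pads swing forward as they close: fully open they stand 13 mm farther back than shut.
Start: joints at [-1.334, 0.491, 1.559, -0, 1.092, -0.106], TCP at [0.21, -0.589, 0.253] pointing down, gripper open.
Joint ranges: [-3.1, 3.1], [-0.84, 2.19], [0.05, 2.79], [-1.13, 4.28], [0.06, 2.93], [-2.69, 2.69]. Speed limits (rad/s): [2.22, 2.22, 2.79, 3.14, 3.14, 3.14].

## Interface

Orientations are given as a unit quaternion [x, y, z, w].
In Python, from workcell import sensors, viewer, ticket gives the robot as it stands.
- The arm moves only by the tool send_rows, never from a script. Its argument "moves" is a list of rows, each an object of numbers: "tx", "ty", "tz": the shift along the tool's x, y, z each as a share of 0.3 m, from -1 to 1; "yaw": the turn about the tool's z as a share of pi/4 rad, from -1 to 1; "grip": the closure, from 0 (fully open) to 1 (shut). In form: [{"tx": .., "ty": .., "tz": .., "yaw": .., "grip": ..}, ...]. A call has 1 to 20 rows; each row is the pose to reach, as a shift and turn from the pose commanded when the call began, along the tool's axes at that moment; what a row does not reach only later rows make up. A row lasts 1/8 s, in which the tool goes at most 62.5 mm and 10.7 degrees, less where a joint would pass 70% of its speed; a pose out of reach is approached as far as the arm can. A call with a number of a shift or a turn outside -1 to 1 is refused whole. A call with a gripper value outside its range is refused whole. The fingers move at their own pace and stop on an object; "grip_force" is the grip in N (left out, the last holds). Time passes only in rows, so rows that repeat a pose let the fingers close. It gives the time, the measured TCP pose, the force, the opening and the grip force at its end, in the units of the state.
- sensors.read_state(): the state, without advancing time (a new reading comes with each control period).
- viewer.get_image(name): name is "side" or "top"; returns a dict with "pixels" (420x560x3 uint8, red, green, blue), "depth" (420x560 float32, m along the optical axis (not along the pixel's ray), 0 where there is no reading), "fx", "fy", "cx", "cy" (pixels), "D" ([k1, k2, p1, p2, k3] as OpenCV has them; the pictures are not rectified), "position" and "rotation" of the camera in the world. Camera axes: x right, y up, looking along -z (the intrinsics and any distortion apply to the point x, -y, -z); pixel columns grow to the right and rows downward; lengths in m; the calibration is good to about 2 mm. A picture is of the moment at which its call begins.
- ticket.job_done(): hands the job in; it is judged then, once.
The state is a dict: "time_s": time; "joint_pos": joint angles; "joint_vel": joint speeds; "joint_efforts": joint torques, N m; "position": TCP position; "ee_rot": TCP orientation; "wrist_force": force on the tool from outside, world axes, zero at the start; "wrist_torque": the same for the moment, N m; "width": finger opening in m; "finger_force": force on a finger pad.
Only numpy, scipy, OpenCV 4.12 (cv2) and the standard library are available. Lean on these libraries where they do the work, as an engineer would, in place of code of your own. Each camera call takes 0.05 s, during which the arm holds its last target. There are 200 camera calls.

## Working session

There is one attempt and no reset: what is moved stays moved. The work goes in short steps, Python scripts to look and compute and a tool call to move; the robot and the scene stay as the last step left them, time stands still between calls to the robot, and variables do not carry over. Pictures are saved under pics/ and viewed, at most 10 in all, crops included, and the job is handed in when it is done.

Besides the shell and the picture viewer there is one more tool, called after "Emit:" as name(argument=value, ...) on one line, values as JSON. send_rows: Moves the arm, as the interface text tells. Shift numbers are shares of 0.3 m and turn numbers shares of pi/4 rad, none past 1 either way. Its arguments: {"type":"object","properties":{"moves":{"type":"array","items":{"type":"object","properties":{"tx":{"type":"number","minimum":-1,"maximum":1},"ty":{"type":"number","minimum":-1,"maximum":1},"tz":{"type":"number","minimum":-1,"maximum":1},"yaw":{"type":"number","minimum":-1,"maximum":1},"grip":{"type":"number"}}}},"grip_force":{"type":"number"}},"required":["moves"]}

```bash
mkdir -p pics; cat > h.py <<'E'
import numpy as np, cv2
from workcell import sensors, viewer, ticket
def cam(im):
    K=np.array([[im["fx"],0,im["cx"]],[0,im["fy"],im["cy"]],[0,0,1.]]);return K,np.array(im["D"],float),np.array(im["position"],float),np.array(im["rotation"],float).reshape(3,3)
def ray(im,uv,z):
    K,D,p,R=cam(im); n=cv2.undistortPoints(np.array(uv,float).reshape(-1,1,2),K,D).reshape(-1,2)
    d=np.c_[n[:,0],-n[:,1],-np.ones(len(n))]@R.T
    return p+d*((z-p[2])/d[:,2])[:,None]
def save(name,a,s=1):
    cv2.imwrite("pics/"+name,cv2.cvtColor(cv2.resize(a,None,fx=s,fy=s,interpolation=cv2.INTER_CUBIC),cv2.COLOR_RGB2BGR))
E
python3 - <<'E'
from h import *
for n in("top","side"):
    im=viewer.get_image(n); save(n+"0.png",im["pixels"],1.4); np.save(n+"0.npy",im,allow_pickle=True)
    print(n,{k:im[k] for k in im if k not in("pixels","depth")})
print(sensors.read_state())
E
```

```text
top {'fx': 491.54359240413527, 'fy': 491.54359240413527, 'cx': 276.21106719000454, 'cy': 204.3419004138431, 'D': array([-0.08405405,  0.        ,  0.        ,  0.        ,  0.        ]), 'position': array([0.44052263, 0.00437418, 1.10005345]), 'rotation': array([ 0.0248066 , -0.03972437, -0.69663366,  0.71589674])}
side {'fx': 442.043856498351, 'fy': 442.043856498351, 'cx': 275.8250881121392, 'cy': 209.54144658303227, 'D': array([-0.09773816,  0.        ,  0.        ,  0.        ,  0.        ]), 'position': array([0.18142681, 0.50497994, 0.77442518]), 'rotation': array([-0.10515473,  0.35099104,  0.89328026, -0.26038077])}
{'time_s': 0.1, 'joint_pos': array([-1.33361231e+00,  4.91506309e-01,  1.55935900e+00,  6.71160438e-05,
        1.09172240e+00, -1.05629132e-01]), 'joint_vel': array([ 0.00077321, -0.00281453, -0.00189592, -0.00058083,  0.00022875,
       -0.00139626]), 'joint_efforts': array([ 2.44667754e-03, -6.19447947e+01, -2.62027377e+01, -1.63814584e-04,
        2.88908661e-03,  2.91985521e-05]), 'position': array([ 0.21006428, -0.5884642 ,  0.25279197]), 'ee_rot': array([ 9.85348343e-01,  1.70553200e-01, -2.99462571e-06, -4.98411284e-04]), 'wrist_force': array([-0.54049087,  0.2453979 , -0.13389516]), 'wrist_torque': array([-0.00305852, -0.00506088, -0.0274622 ]), 'finger_force': 0.0, 'width': 0.08514528279367403}
```

Rotation is a quaternion.

```bash
sed -i 's/np.array(im\["rotation"\],float).reshape(3,3)/Rotation.from_quat(im["rotation"]).as_matrix()/; 1a from scipy.spatial.transform import Rotation' h.py; python3 -c "
from h import *
for n in('top','side'):
    im=np.load(n+'0.npy',allow_pickle=True).item(); print(cam(im)[3].round(2).tolist())"
```

```text
[[0.03, 1.0, -0.09], [-1.0, 0.03, 0.02], [0.02, 0.09, 1.0]]
[[-0.84, 0.39, -0.37], [-0.54, -0.62, 0.57], [-0.01, 0.68, 0.73]]
```

View pics/top0.png

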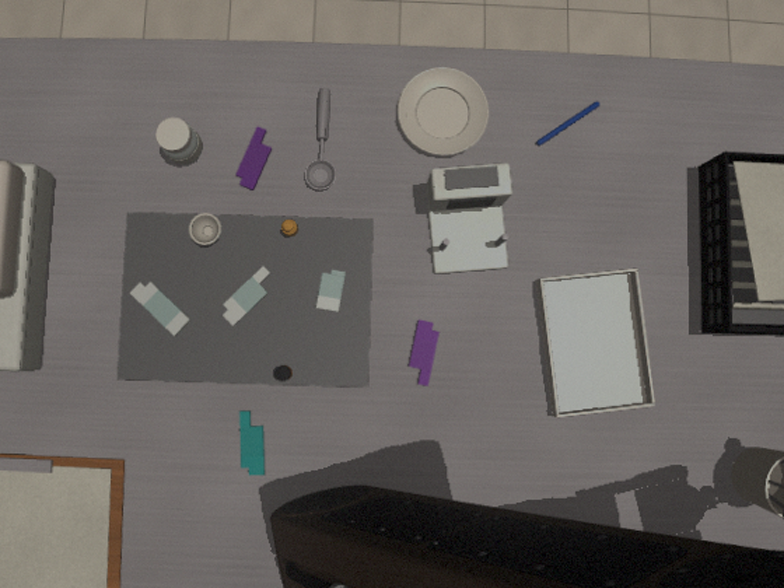

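View pics/side0.png

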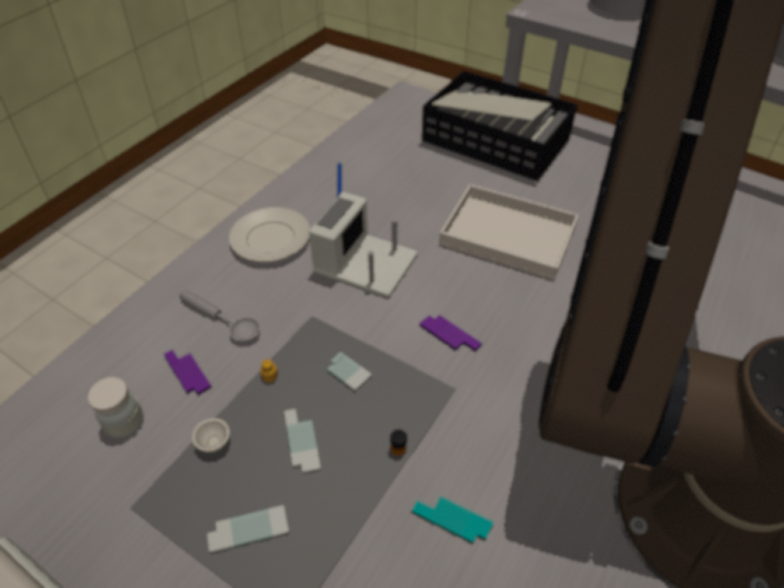

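The top view (784 px wide) shows three pale slides on the mat. The left one at (160,308) is full length with a small notch at its upper left. The middle one at (246,295) has a narrow tongue at upper right and a small notch at lower left, and the right one at (331,290) is short and stepped. The tray is at (597,342) and the reader at (470,220), window facing down the picture. The purple and turquoise pieces are look-alikes. The side view agrees. Next I'll measure and enlarge.

```bash
cat > seg.py <<'E'
from h import *
def slides(im,box,z=0.011,thr=None):
    x0,y0,x1,y1=box; S=6
    a=cv2.resize(im["pixels"][y0:y1,x0:x1],None,fx=S,fy=S,interpolation=cv2.INTER_CUBIC)
    g=cv2.cvtColor(a,cv2.COLOR_RGB2GRAY); t,m=cv2.threshold(g,thr or 0,255,cv2.THRESH_BINARY|(0 if thr else cv2.THRESH_OTSU))
    out=[]
    for c in cv2.findContours(m,cv2.RETR_EXTERNAL,cv2.CHAIN_APPROX_NONE)[0]:
        if cv2.contourArea(c)<150*S*S: continue
        uv=(c.reshape(-1,2)+.5)/S-.5+[x0,y0]
        out.append((uv,ray(im,uv,z)[:,:2]))
    return a,out
E
python3 - <<'E'
from seg import *
im=np.load('top0.npy',allow_pickle=True).item()
a,o=slides(im,(85,150,268,275)); 
for uv,w in o:
    r=cv2.minAreaRect((w*1000).astype(np.float32)); p=cv2.approxPolyDP((w*1000).astype(np.float32).reshape(-1,1,2),3.5,True).reshape(-1,2)
    print(uv.mean(0).round(),'rect',np.round(r[0]),np.round(r[1],1),round(r[2],1),'area',round(cv2.contourArea((w*1000).astype(np.float32))));print(p.round().tolist())
save('mat.png',im['pixels'][150:275,85:268],4.3)
# tray, reader
for n in('tray',(380,185,475,305),0.03),('reader',(300,110,370,200),0.012):
    a,oo=slides(im,n[1],n[2])
    for uv,w in oo:
        r=cv2.minAreaRect((w*1000).astype(np.float32)); p=cv2.approxPolyDP((w*1000).astype(np.float32).reshape(-1,1,2),5,True).reshape(-1,2)
        print(n[0],np.round(r[0]),np.round(r[1]),round(r[2],1),p.round().tolist())
save('reader.png',im['pixels'][110:205,295:375],6)
E
```

```text
[113. 219.] rect [499. 344.] [101.2  37.2] 48.5 area 3461
[[536.0, 379.0], [518.0, 392.0], [453.0, 317.0], [481.0, 296.0], [537.0, 359.0], [530.0, 369.0]]
[236. 207.] rect [533.  72.] [38.  65.9] 81.2 area 2252
[[565.0, 71.0], [559.0, 73.0], [558.0, 87.0], [504.0, 95.0], [498.0, 60.0], [562.0, 50.0]]
[176. 211.] rect [520. 203.] [ 37.3 102. ] 45.8 area 3012
[[568.0, 180.0], [507.0, 242.0], [496.0, 236.0], [487.0, 242.0], [472.0, 227.0], [525.0, 174.0], [539.0, 186.0], [558.0, 170.0]]
[185. 178.] rect [519. 209.] [278.5 413.8] 1.5 area 7190
[[653.0, 419.0], [576.0, 414.0], [576.0, 410.0], [573.0, 414.0], [481.0, 408.0], [651.0, 404.0], [652.0, 288.0], [639.0, 300.0], [618.0, 303.0], [604.0, 292.0], [599.0, 278.0], [604.0, 263.0], [621.0, 251.0], [637.0, 254.0], [651.0, 265.0], [651.0, 9.0], [532.0, 5.0], [430.0, 8.0], [385.0, 6.0], [385.0, -2.0], [664.0, 6.0], [658.0, 185.0], [653.0, 184.0], [658.0, 186.0], [654.0, 220.0], [657.0, 221.0]]
tray [ 461. -351.] [220. 160.] 7.4 [[578.0, -416.0], [558.0, -259.0], [343.0, -287.0], [363.0, -442.0], [347.0, -289.0], [368.0, -423.0], [569.0, -397.0], [555.0, -261.0], [574.0, -413.0], [367.0, -442.0]]
reader [ 620. -147.] [100. 119.] 6.4 [[676.0, -199.0], [660.0, -113.0], [664.0, -85.0], [609.0, -88.0], [617.0, -104.0], [611.0, -112.0], [600.0, -105.0], [597.0, -90.0], [566.0, -95.0], [578.0, -209.0], [618.0, -206.0], [608.0, -190.0], [611.0, -173.0], [632.0, -204.0]]
reader [ 716. -151.] [ 52. 128.] 6.3 [[744.0, -211.0], [735.0, -89.0], [685.0, -90.0], [698.0, -214.0]]
```

View pics/mat.png

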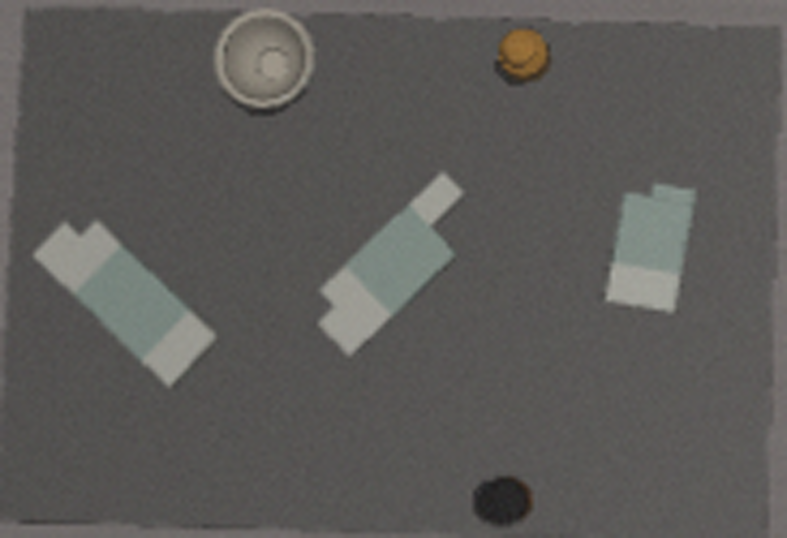

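View pics/reader.png

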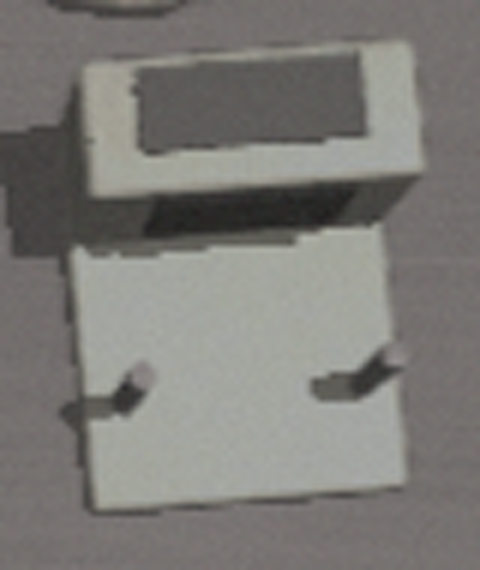

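The enlarged crops settle the identification (top view, native pixels):
- **good_slide**, about (113,219): full 101x37 mm outline and one 12 mm corner notch.
- **chipped_slide**, about (176,211): the same outline with a large missing corner, and pale glass rather than purple or turquoise.
- **short_slide**, about (236,207): 65x38 mm with a stepped end.

The second crop shows the reader base with its two post tops at crop (143,375) and (396,355).

Next I'll refine the reader pose and work out the moves.

```bash
cat > go.py <<'E'
import sys
from h import *
def plan(*wps):
    s=sensors.read_state(); p=np.array(s["position"]); R=Rotation.from_quat(s["ee_rot"]).as_matrix(); psi=np.degrees(np.arctan2(R[1,0],R[0,0]))
    print("at",p.round(4),"psi",round(psi,2),"w",round(s["width"],4),"F",np.round(s["wrist_force"],1),"ff",round(s["finger_force"],1),"t",s["time_s"], "tilt",np.round(np.degrees(R[:2,2]),2))
    for x,y,z,a in wps:
        d=R.T@(np.array([x,y,z])-p)/.3; print((x,y,z,a),"tx %.3f ty %.3f tz %.3f yaw %.3f"%(*d,-((a-psi+180)%360-180)/45))
if __name__=="__main__": plan(*[tuple(map(float,a.split(","))) for a in sys.argv[1:]])
E
python3 - <<'E'
from seg import *
im=np.load('top0.npy',allow_pickle=True).item(); si=np.load('side0.npy',allow_pickle=True).item()
a,oo=slides(im,(300,110,370,200),.012)
for uv,w in oo:
    w=w*1000
    for nm,sel in ('front',(w[:,0]<582)&(w[:,1]<-100)&(w[:,1]>-205)),('right',(w[:,1]<-200)&(w[:,0]>590)&(w[:,0]<660)),('left',(w[:,1]>-97)&(w[:,0]>572)&(w[:,0]<595)):
        q=w[sel]
        if len(q)>30:
            f=cv2.fitLine(q.astype(np.float32),cv2.DIST_HUBER,0,.01,.01).ravel(); print(nm,len(q),f.round(3),np.degrees(np.arctan2(f[1],f[0])).round(1))
P=np.array([[143,375],[396,355]])/6-.5+.083+[295,110]
w=ray(im,P,.08);print('post tops',w.round(4),w.mean(0),np.linalg.norm(w[0]-w[1]))
hw=ray(im,np.array([[92,195],[424,172],[410,42],[85,65]])/6+[294.6,109.6],.097);print('housing top',hw.round(3).tolist())
import go
go.plan((.45,-.40,.22,-8.7),(.53,.072,.12,-8.7))
save('rs.png',si['pixels'][130:220,215:305],6)
E
```

```text
front 281 [ 1.09000e-01 -9.94000e-01  5.71402e+02 -1.52444e+02] -83.7
right 173 [ 9.93000e-01  1.16000e-01  6.32765e+02 -2.04018e+02] 6.7
left 61 [ 9.96000e-01  8.40000e-02  5.83294e+02 -9.14490e+01] 4.8
post tops [[ 0.6048 -0.1029  0.08  ]
 [ 0.6147 -0.1922  0.08  ]] [ 0.60977468 -0.14753969  0.08      ] 0.08982827892640396
housing top [[0.665, -0.082, 0.097], [0.677, -0.198, 0.097], [0.723, -0.193, 0.097], [0.711, -0.079, 0.097]]
at [ 0.2101 -0.5885  0.2528] psi 19.64 w 0.0851 F [-0.5  0.2 -0.1] ff 0.0 t 0.1 tilt [-0.01  0.06]
(0.45, -0.4, 0.22, -8.7) tx 0.964 ty -0.323 tz 0.110 yaw 0.630
(0.53, 0.072, 0.12, -8.7) tx 1.744 ty -1.715 tz 0.445 yaw 0.630
```

View pics/rs.png

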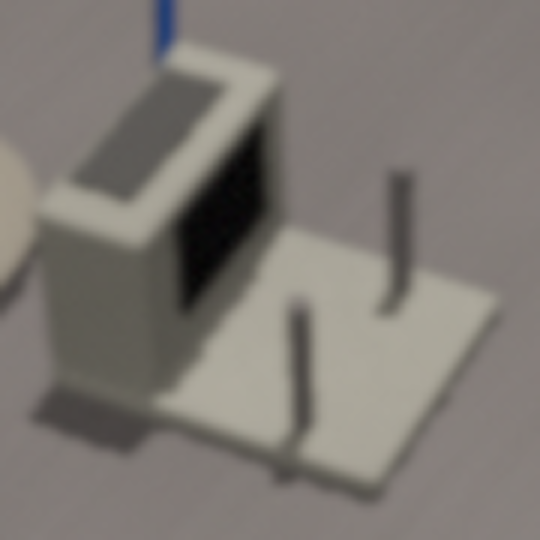

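The side crop shows the two post tops at crop (298,300) and (400,172), with the dark window behind them. The post spacing comes out at 89.8 mm, against 90 given. That puts the reader spot at (0.610,-0.1475), yaw about 6.2°. Moving now, short slide first.

Emit:
send_rows(moves=[{"tx": 0.964, "ty": -0.323, "tz": 0.11, "yaw": 0.63, "grip": 0.2}, {"tx": 0.964, "ty": -0.323, "tz": 0.11, "yaw": 0.63, "grip": 0.2}, {"tx": 0.964, "ty": -0.323, "tz": 0.11, "yaw": 0.63, "grip": 0.2}, {"tx": 0.964, "ty": -0.323, "tz": 0.11, "yaw": 0.63, "grip": 0.2}, {"tx": 0.964, "ty": -0.323, "tz": 0.11, "yaw": 0.63, "grip": 0.2}, {"tx": 0.964, "ty": -0.323, "tz": 0.11, "yaw": 0.63, "grip": 0.2}, {"tx": 0.964, "ty": -0.323, "tz": 0.11, "yaw": 0.63, "grip": 0.2}, {"tx": 0.964, "ty": -0.323, "tz": 0.11, "yaw": 0.63, "grip": 0.2}], grip_force=50)

```text
time_s: 1.1
position: [0.449, -0.4011, 0.2204]
ee_rot: [0.997, -0.077, -0.0, 0.0]
wrist_force: [-0.5, -0.9, 0.2]
width: 0.0683
finger_force: 0.0
```

```bash
python3 go.py .49,-.16,.2,-8.7 .53,.072,.12,-8.7
```

```text
at [ 0.449  -0.4011  0.2204] psi -8.8 w 0.0683 F [-0.5 -0.9  0.2] ff 0.0 t 1.1 tilt [-0.   -0.01]
(0.49, -0.16, 0.2, -8.7) tx 0.012 ty -0.815 tz 0.068 yaw -0.002
(0.53, 0.072, 0.12, -8.7) tx 0.026 ty -1.600 tz 0.334 yaw -0.002
```

Emit:
send_rows(moves=[{"tx": 0.012, "ty": -1, "tz": 0.1, "yaw": 0, "grip": 0.3}, {"tx": 0.012, "ty": -1, "tz": 0.1, "yaw": 0, "grip": 0.3}, {"tx": 0.012, "ty": -1, "tz": 0.1, "yaw": 0, "grip": 0.3}, {"tx": 0.012, "ty": -1, "tz": 0.1, "yaw": 0, "grip": 0.3}, {"tx": 0.012, "ty": -1, "tz": 0.1, "yaw": 0, "grip": 0.3}])

```text
time_s: 1.72
position: [0.4986, -0.1033, 0.1904]
ee_rot: [0.997, -0.077, 0.0, 0.0]
wrist_force: [0.4, -0.1, 0.2]
width: 0.0597
finger_force: 0.0
```

```bash
python3 go.py .53,.072,.07,-8.7 .53,.072,.03,-8.7
```

```text
at [ 0.4986 -0.1033  0.1904] psi -8.8 w 0.0597 F [ 0.4 -0.1  0.2] ff 0.0 t 1.725 tilt [ 0.03 -0.01]
(0.53, 0.072, 0.07, -8.7) tx 0.014 ty -0.593 tz 0.401 yaw -0.002
(0.53, 0.072, 0.03, -8.7) tx 0.014 ty -0.593 tz 0.535 yaw -0.002
```

Emit:
send_rows(moves=[{"tx": 0.014, "ty": -0.593, "tz": 0.2, "grip": 0.3}, {"tx": 0.014, "ty": -0.593, "tz": 0.25, "grip": 0.3}, {"tx": 0.014, "ty": -0.593, "tz": 0.3, "grip": 0.3}, {"tx": 0.014, "ty": -0.593, "tz": 0.4, "grip": 0.3}, {"tx": 0.014, "ty": -0.593, "tz": 0.47, "grip": 0.3}, {"tx": 0.014, "ty": -0.593, "tz": 0.51, "grip": 0.3}, {"tx": 0.014, "ty": -0.593, "tz": 0.53, "grip": 0.3}, {"tx": 0.014, "ty": -0.593, "tz": 0.545, "grip": 0.3}, {"tx": 0.014, "ty": -0.593, "tz": 0.545, "grip": 0.4}])

```text
validation failed for argument at $.mo...
```

```bash
python3 - <<'E'
from seg import *
import go; go.plan((.53,.072,.0265,-8.7))
im=viewer.get_image("side"); save('g1.png',im["pixels"][200:330,180:340],5)
E
```

```text
at [ 0.4986 -0.1033  0.1904] psi -8.8 w 0.0597 F [ 0.4 -0.1  0.2] ff 0.0 t 1.725 tilt [ 0.03 -0.01]
(0.53, 0.072, 0.0265, -8.7) tx 0.014 ty -0.593 tz 0.546 yaw -0.002
```

View pics/g1.png

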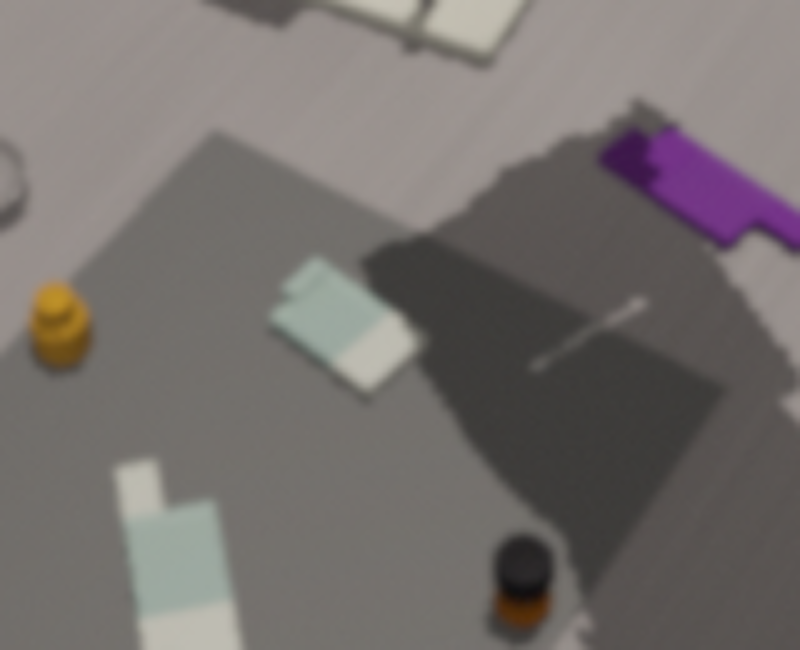

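The call was refused, probably because yaw was missing. The picture shows the arm has not moved: the short slide is untouched at crop (345,325). I'll resend with yaw.

Emit:
send_rows(moves=[{"tx": 0.014, "ty": -0.593, "tz": 0.2, "yaw": 0, "grip": 0.3}, {"tx": 0.014, "ty": -0.593, "tz": 0.25, "yaw": 0, "grip": 0.3}, {"tx": 0.014, "ty": -0.593, "tz": 0.3, "yaw": 0, "grip": 0.3}, {"tx": 0.014, "ty": -0.593, "tz": 0.4, "yaw": 0, "grip": 0.3}, {"tx": 0.014, "ty": -0.593, "tz": 0.47, "yaw": 0, "grip": 0.3}, {"tx": 0.014, "ty": -0.593, "tz": 0.51, "yaw": 0, "grip": 0.3}, {"tx": 0.014, "ty": -0.593, "tz": 0.53, "yaw": 0, "grip": 0.3}, {"tx": 0.014, "ty": -0.593, "tz": 0.545, "yaw": 0, "grip": 0.3}, {"tx": 0.014, "ty": -0.593, "tz": 0.545, "yaw": 0, "grip": 0.4}])

```text
time_s: 2.9
position: [0.5302, 0.0708, 0.0271]
ee_rot: [0.997, -0.076, 0.0, 0.0]
wrist_force: [0.5, -0.7, -0.4]
width: 0.0514
finger_force: 0.0
```

```bash
python3 go.py .53,.072,.0265,-8.7
```

```text
at [0.5302 0.0708 0.0271] psi -8.74 w 0.0514 F [ 0.5 -0.7 -0.4] ff 0.0 t 2.9 tilt [ 0.03 -0.  ]
(0.53, 0.072, 0.0265, -8.7) tx -0.001 ty -0.004 tz 0.002 yaw -0.001
```

Emit:
send_rows(moves=[{"tx": 0, "ty": 0, "tz": 0, "yaw": 0, "grip": 0.7}, {"tx": 0, "ty": 0, "tz": 0, "yaw": 0, "grip": 0.7}, {"tx": 0, "ty": 0, "tz": 0, "yaw": 0, "grip": 0.7}, {"tx": 0, "ty": 0, "tz": 0, "yaw": 0, "grip": 0.7}, {"tx": 0, "ty": 0, "tz": 0, "yaw": 0, "grip": 0.7}, {"tx": 0, "ty": 0, "tz": -0.05, "yaw": 0, "grip": 0.7}, {"tx": 0, "ty": 0, "tz": -0.15, "yaw": 0, "grip": 0.7}, {"tx": 0, "ty": 0, "tz": -0.3, "yaw": 0, "grip": 0.7}, {"tx": 0, "ty": 0, "tz": -0.4, "yaw": 0, "grip": 0.7}, {"tx": 0, "ty": 0, "tz": -0.4, "yaw": 0, "grip": 0.7}])

```text
time_s: 4.15
position: [0.5307, 0.0711, 0.1497]
ee_rot: [0.997, -0.076, 0.002, -0.0]
wrist_force: [0.8, 0.1, -1.2]
width: 0.0336
finger_force: 50.1
```

```bash
python3 - <<'E'
import numpy as np, go
c=np.array([.461,-.351]); u=np.array([np.cos(np.radians(7.4)),np.sin(np.radians(7.4))])
s=c+.04*u; k=c-.05*u; print(s,k)
go.plan((.5,-.15,.14,7.4),(*s,.14,7.4))
E
```

```text
[ 0.50066685 -0.34584818] [ 0.41141644 -0.35743978]
at [0.5307 0.0711 0.1497] psi -8.7 w 0.0336 F [ 0.8  0.1 -1.2] ff 50.1 t 4.15 tilt [ 0.29 -0.  ]
(0.5, -0.15, 0.14, 7.4) tx 0.010 ty 0.744 tz 0.032 yaw -0.358
(np.float64(0.5006668464953237), np.float64(-0.34584817613689744), 0.14, 7.4) tx 0.111 ty 1.389 tz 0.032 yaw -0.358
```

Emit:
send_rows(moves=[{"tx": 0.01, "ty": 0.08, "tz": 0, "yaw": -0.05, "grip": 0.7}, {"tx": 0.02, "ty": 0.22, "tz": 0, "yaw": -0.1, "grip": 0.7}, {"tx": 0.03, "ty": 0.38, "tz": 0, "yaw": -0.18, "grip": 0.7}, {"tx": 0.05, "ty": 0.54, "tz": 0, "yaw": -0.26, "grip": 0.7}, {"tx": 0.06, "ty": 0.7, "tz": 0, "yaw": -0.32, "grip": 0.7}, {"tx": 0.07, "ty": 0.86, "tz": 0, "yaw": -0.358, "grip": 0.7}, {"tx": 0.08, "ty": 1.0, "tz": 0, "yaw": -0.358, "grip": 0.7}])

```text
time_s: 5.03
position: [0.5076, -0.2307, 0.1463]
ee_rot: [0.998, 0.065, -0.0, -0.0]
wrist_force: [0.3, 0.7, -0.8]
width: 0.0339
finger_force: 50.1
```

```bash
python3 go.py .5007,-.3458,.14,7.4 .5007,-.3458,.03,7.4
```

```text
at [ 0.5076 -0.2307  0.1463] psi 7.4 w 0.0339 F [ 0.3  0.7 -0.8] ff 50.1 t 5.025 tilt [-0.05  0.03]
(0.5007, -0.3458, 0.14, 7.4) tx -0.072 ty 0.378 tz 0.021 yaw -0.000
(0.5007, -0.3458, 0.03, 7.4) tx -0.072 ty 0.378 tz 0.387 yaw -0.000
```

Emit:
send_rows(moves=[{"tx": -0.03, "ty": 0.12, "tz": 0, "yaw": 0, "grip": 0.7}, {"tx": -0.05, "ty": 0.25, "tz": 0, "yaw": 0, "grip": 0.7}, {"tx": -0.072, "ty": 0.35, "tz": 0.03, "yaw": 0, "grip": 0.7}, {"tx": -0.072, "ty": 0.378, "tz": 0.1, "yaw": 0, "grip": 0.7}, {"tx": -0.072, "ty": 0.378, "tz": 0.2, "yaw": 0, "grip": 0.7}, {"tx": -0.072, "ty": 0.378, "tz": 0.28, "yaw": 0, "grip": 0.7}, {"tx": -0.072, "ty": 0.378, "tz": 0.33, "yaw": 0, "grip": 0.7}, {"tx": -0.072, "ty": 0.378, "tz": 0.36, "yaw": 0, "grip": 0.7}, {"tx": -0.072, "ty": 0.378, "tz": 0.38, "yaw": 0, "grip": 0.7}, {"tx": -0.072, "ty": 0.378, "tz": 0.386, "yaw": 0, "grip": 0.7}, {"tx": -0.072, "ty": 0.378, "tz": 0.386, "yaw": 0, "grip": 0.7}])

```text
time_s: 6.4
position: [0.5016, -0.3445, 0.0314]
ee_rot: [0.998, 0.065, 0.0, 0.0]
wrist_force: [-0.9, 0.1, -0.4]
width: 0.0341
finger_force: 50.1
```

```bash
python3 go.py .5007,-.3458,.03,7.4
```

```text
at [ 0.5016 -0.3445  0.0314] psi 7.4 w 0.0341 F [-0.9  0.1 -0.4] ff 50.1 t 6.4 tilt [ 0.03 -0.03]
(0.5007, -0.3458, 0.03, 7.4) tx -0.004 ty 0.004 tz 0.005 yaw 0.000
```

Emit:
send_rows(moves=[{"tx": 0, "ty": 0, "tz": 0.003, "yaw": 0, "grip": 0.7}, {"tx": 0, "ty": 0, "tz": 0.007, "yaw": 0, "grip": 0.7}, {"tx": 0, "ty": 0, "tz": 0.007, "yaw": 0, "grip": 0.7}, {"tx": 0, "ty": 0, "tz": 0.007, "yaw": 0, "grip": 0.4}, {"tx": 0, "ty": 0, "tz": 0.007, "yaw": 0, "grip": 0.4}, {"tx": 0, "ty": 0, "tz": 0.007, "yaw": 0, "grip": 0.4}, {"tx": 0, "ty": 0, "tz": -0.1, "yaw": 0, "grip": 0.4}, {"tx": 0, "ty": 0, "tz": -0.25, "yaw": 0, "grip": 0.3}, {"tx": 0, "ty": 0, "tz": -0.4, "yaw": -0.2, "grip": 0.3}, {"tx": 0, "ty": -0.2, "tz": -0.45, "yaw": -0.4, "grip": 0.3}, {"tx": 0, "ty": -0.4, "tz": -0.45, "yaw": -0.6, "grip": 0.3}, {"tx": 0, "ty": -0.6, "tz": -0.45, "yaw": -0.8, "grip": 0.3}, {"tx": 0, "ty": -0.8, "tz": -0.45, "yaw": -1, "grip": 0.3}, {"tx": 0, "ty": -1, "tz": -0.45, "yaw": -1, "grip": 0.3}])

```text
time_s: 8.15
position: [0.4624, -0.0452, 0.1661]
ee_rot: [0.897, 0.442, 0.0, 0.0]
wrist_force: [1.5, -0.9, 0.4]
width: 0.06
finger_force: 0.0
```

```bash
python3 - <<'E'
import numpy as np, go
from seg import *
im=viewer.get_image("side"); save('t1.png',im["pixels"][110:230,290:440],5)
t=np.radians(134.7); p=np.array([.520,.203])+.004*np.array([np.cos(t),np.sin(t)]); print(p)
go.plan((*p,.16,134.7))
E
```

```text
[0.51718642 0.2058432 ]
at [ 0.4603 -0.04    0.166 ] psi 52.55 w 0.0599 F [-2.7  3.9  0.1] ff 0.0 t 8.2 tilt [-0.1   0.07]
(np.float64(0.517186421188758), np.float64(0.205843197895492), 0.16, 134.7) tx 0.766 ty -0.348 tz 0.021 yaw -1.826
```

View pics/t1.png

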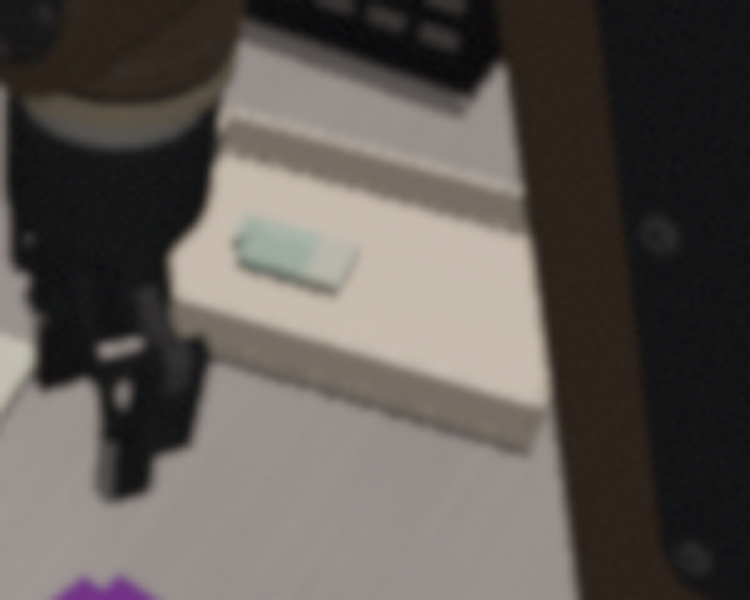

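The short slide lies flat in the tray at crop (297,255), with room beside it for the chipped one. Now the chipped slide.

Emit:
send_rows(moves=[{"tx": 0.15, "ty": -0.1, "tz": 0, "yaw": -0.2, "grip": 0.3}, {"tx": 0.3, "ty": -0.2, "tz": 0, "yaw": -0.4, "grip": 0.3}, {"tx": 0.45, "ty": -0.28, "tz": 0, "yaw": -0.6, "grip": 0.3}, {"tx": 0.6, "ty": -0.33, "tz": 0.02, "yaw": -0.8, "grip": 0.3}, {"tx": 0.7, "ty": -0.348, "tz": 0.02, "yaw": -1, "grip": 0.3}, {"tx": 0.766, "ty": -0.348, "tz": 0.02, "yaw": -1, "grip": 0.3}])

```text
time_s: 8.95
position: [0.5205, 0.2004, 0.1598]
ee_rot: [0.659, 0.752, -0.0, -0.0]
wrist_force: [0.2, 0.2, 0.3]
width: 0.0599
finger_force: 0.0
```

Emit:
send_rows(moves=[{"tx": 0, "ty": 0, "tz": 0, "yaw": -0.2, "grip": 0.3}, {"tx": 0, "ty": 0, "tz": 0.03, "yaw": -0.4, "grip": 0.3}, {"tx": 0, "ty": 0, "tz": 0.06, "yaw": -0.6, "grip": 0.3}, {"tx": 0, "ty": 0, "tz": 0.1, "yaw": -0.8, "grip": 0.3}, {"tx": 0, "ty": 0, "tz": 0.15, "yaw": -0.825, "grip": 0.3}, {"tx": 0, "ty": 0, "tz": 0.2, "yaw": -0.825, "grip": 0.3}, {"tx": 0, "ty": 0, "tz": 0.2, "yaw": -0.825, "grip": 0.3}])

```text
time_s: 9.82
position: [0.5198, 0.1987, 0.0987]
ee_rot: [0.387, 0.922, -0.001, -0.001]
wrist_force: [-0.2, 0.1, 0.7]
width: 0.0597
finger_force: 0.0
```

```bash
python3 go.py .5172,.2058,.0265,134.7
```

```text
at [0.5198 0.1987 0.0987] psi 134.41 w 0.0597 F [-0.2  0.1  0.7] ff 0.0 t 9.825 tilt [-0.13 -0.04]
(0.5172, 0.2058, 0.0265, 134.7) tx 0.023 ty 0.011 tz 0.241 yaw -0.006
```

Emit:
send_rows(moves=[{"tx": 0.023, "ty": 0.011, "tz": 0.06, "yaw": -0.006, "grip": 0.3}, {"tx": 0.023, "ty": 0.011, "tz": 0.14, "yaw": -0.006, "grip": 0.35}, {"tx": 0.023, "ty": 0.011, "tz": 0.2, "yaw": -0.006, "grip": 0.4}, {"tx": 0.023, "ty": 0.011, "tz": 0.23, "yaw": -0.006, "grip": 0.4}, {"tx": 0.023, "ty": 0.011, "tz": 0.24, "yaw": -0.006, "grip": 0.4}, {"tx": 0.023, "ty": 0.011, "tz": 0.24, "yaw": -0.006, "grip": 0.4}])

```text
time_s: 10.58
position: [0.518, 0.2061, 0.0283]
ee_rot: [0.384, 0.923, 0.0, 0.0]
wrist_force: [0.1, -0.6, 0.7]
width: 0.0511
finger_force: 0.0
```

```bash
python3 go.py .5172,.2058,.0265,134.7
```

```text
at [0.518  0.2061 0.0283] psi 134.79 w 0.0511 F [ 0.1 -0.6  0.7] ff 0.0 t 10.575 tilt [0.03 0.  ]
(0.5172, 0.2058, 0.0265, 134.7) tx 0.001 ty -0.003 tz 0.006 yaw 0.002
```

Emit:
send_rows(moves=[{"tx": 0, "ty": 0, "tz": 0.004, "yaw": 0, "grip": 0.4}, {"tx": 0, "ty": 0, "tz": 0.004, "yaw": 0, "grip": 0.7}, {"tx": 0, "ty": 0, "tz": 0.004, "yaw": 0, "grip": 0.7}, {"tx": 0, "ty": 0, "tz": 0.004, "yaw": 0, "grip": 0.7}, {"tx": 0, "ty": 0, "tz": 0.004, "yaw": 0, "grip": 0.7}, {"tx": 0, "ty": 0, "tz": 0.004, "yaw": 0, "grip": 0.7}, {"tx": 0, "ty": 0, "tz": -0.05, "yaw": 0, "grip": 0.7}, {"tx": 0, "ty": 0, "tz": -0.15, "yaw": 0, "grip": 0.7}, {"tx": 0, "ty": 0, "tz": -0.3, "yaw": 0, "grip": 0.7}, {"tx": 0, "ty": 0, "tz": -0.4, "yaw": 0.05, "grip": 0.7}, {"tx": 0, "ty": 0, "tz": -0.43, "yaw": 0.1, "grip": 0.7}])

```text
time_s: 11.95
position: [0.5183, 0.2063, 0.1601]
ee_rot: [0.421, 0.907, 0.001, 0.002]
wrist_force: [0.7, 0.7, -0.6]
width: 0.034
finger_force: 50.2
```

```bash
python3 go.py .52,0.05,.15,120 .5,-.08,.15,97.4 .4114,-.3574,.15,97.4
```

```text
at [0.5183 0.2063 0.1601] psi 130.22 w 0.034 F [ 0.7  0.7 -0.6] ff 50.2 t 11.95 tilt [0.22 0.05]
(0.52, 0.05, 0.15, 120.0) tx -0.401 ty -0.332 tz 0.033 yaw 0.227
(0.5, -0.08, 0.15, 97.4) tx -0.689 ty -0.663 tz 0.033 yaw 0.729
(0.4114, -0.3574, 0.15, 97.4) tx -1.204 ty -1.486 tz 0.031 yaw 0.729
```

Emit:
send_rows(moves=[{"tx": -0.07, "ty": -0.06, "tz": 0, "yaw": 0.06, "grip": 0.7}, {"tx": -0.18, "ty": -0.15, "tz": 0, "yaw": 0.12, "grip": 0.7}, {"tx": -0.29, "ty": -0.24, "tz": 0, "yaw": 0.2, "grip": 0.7}, {"tx": -0.4, "ty": -0.34, "tz": 0, "yaw": 0.3, "grip": 0.7}, {"tx": -0.5, "ty": -0.45, "tz": 0, "yaw": 0.42, "grip": 0.7}, {"tx": -0.6, "ty": -0.56, "tz": 0, "yaw": 0.55, "grip": 0.7}, {"tx": -0.689, "ty": -0.663, "tz": 0.01, "yaw": 0.68, "grip": 0.7}, {"tx": -0.75, "ty": -0.78, "tz": 0.01, "yaw": 0.73, "grip": 0.7}, {"tx": -0.81, "ty": -0.88, "tz": 0.01, "yaw": 0.73, "grip": 0.7}, {"tx": -0.86, "ty": -0.96, "tz": 0.01, "yaw": 0.73, "grip": 0.7}])

```text
time_s: 13.2
position: [0.4645, -0.1781, 0.155]
ee_rot: [0.66, 0.751, 0.0, 0.0]
wrist_force: [-0.1, 0.3, -0.7]
width: 0.034
finger_force: 50.2
```

```bash
python3 go.py .4114,-.3574,.15,97.4 .4114,-.3574,.0292,97.4
```

```text
at [ 0.4645 -0.1781  0.155 ] psi 97.4 w 0.034 F [-0.1  0.3 -0.7] ff 50.2 t 13.2 tilt [ 0.05 -0.03]
(0.4114, -0.3574, 0.15, 97.4) tx -0.570 ty -0.252 tz 0.017 yaw 0.000
(0.4114, -0.3574, 0.0292, 97.4) tx -0.569 ty -0.253 tz 0.420 yaw 0.000
```

Emit:
send_rows(moves=[{"tx": -0.12, "ty": -0.05, "tz": 0, "yaw": 0, "grip": 0.7}, {"tx": -0.25, "ty": -0.11, "tz": 0, "yaw": 0, "grip": 0.7}, {"tx": -0.38, "ty": -0.17, "tz": 0, "yaw": 0, "grip": 0.7}, {"tx": -0.5, "ty": -0.22, "tz": 0, "yaw": 0, "grip": 0.7}, {"tx": -0.569, "ty": -0.253, "tz": 0, "yaw": 0, "grip": 0.7}, {"tx": -0.569, "ty": -0.253, "tz": 0.1, "yaw": 0, "grip": 0.7}, {"tx": -0.569, "ty": -0.253, "tz": 0.2, "yaw": 0, "grip": 0.7}, {"tx": -0.569, "ty": -0.253, "tz": 0.3, "yaw": 0, "grip": 0.7}, {"tx": -0.569, "ty": -0.253, "tz": 0.36, "yaw": 0, "grip": 0.7}, {"tx": -0.569, "ty": -0.253, "tz": 0.4, "yaw": 0, "grip": 0.7}, {"tx": -0.569, "ty": -0.253, "tz": 0.41, "yaw": 0, "grip": 0.7}, {"tx": -0.569, "ty": -0.253, "tz": 0.41, "yaw": 0, "grip": 0.7}])

```text
time_s: 14.7
position: [0.4121, -0.3562, 0.0316]
ee_rot: [0.66, 0.752, -0.0, 0.0]
wrist_force: [-0.4, 0.1, -0.8]
width: 0.034
finger_force: 50.2
```

```bash
python3 go.py .4114,-.3574,.0298,97.4
```

```text
at [ 0.4121 -0.3562  0.0316] psi 97.45 w 0.034 F [-0.4  0.1 -0.8] ff 50.2 t 14.7 tilt [ 0.03 -0.03]
(0.4114, -0.3574, 0.0298, 97.4) tx -0.004 ty -0.003 tz 0.006 yaw 0.001
```

Emit:
send_rows(moves=[{"tx": 0, "ty": 0, "tz": 0.003, "yaw": 0, "grip": 0.7}, {"tx": 0, "ty": 0, "tz": 0.007, "yaw": 0, "grip": 0.7}, {"tx": 0, "ty": 0, "tz": 0.007, "yaw": 0, "grip": 0.7}, {"tx": 0, "ty": 0, "tz": 0.007, "yaw": 0, "grip": 0.42}, {"tx": 0, "ty": 0, "tz": 0.007, "yaw": 0, "grip": 0.42}, {"tx": 0, "ty": 0, "tz": 0.007, "yaw": 0, "grip": 0.42}, {"tx": 0, "ty": 0, "tz": -0.1, "yaw": 0, "grip": 0.42}, {"tx": 0, "ty": 0, "tz": -0.25, "yaw": 0, "grip": 0.42}, {"tx": 0, "ty": 0.05, "tz": -0.4, "yaw": 0, "grip": 0.3}, {"tx": 0.2, "ty": 0.15, "tz": -0.45, "yaw": 0.2, "grip": 0.3}, {"tx": 0.4, "ty": 0.25, "tz": -0.45, "yaw": 0.4, "grip": 0.3}, {"tx": 0.6, "ty": 0.35, "tz": -0.45, "yaw": 0.6, "grip": 0.3}, {"tx": 0.8, "ty": 0.4, "tz": -0.45, "yaw": 0.8, "grip": 0.3}, {"tx": 1, "ty": 0.4, "tz": -0.45, "yaw": 1, "grip": 0.3}, {"tx": 1, "ty": 0.4, "tz": -0.45, "yaw": 1, "grip": 0.3}])

```text
time_s: 16.58
position: [0.4913, -0.0399, 0.166]
ee_rot: [0.897, 0.443, -0.0, -0.0]
wrist_force: [-0.5, -1.0, -0.5]
width: 0.0599
finger_force: 0.0
```

```bash
python3 - <<'E'
import numpy as np, go
from seg import *
im=viewer.get_image("top"); save('t2.png',im["pixels"][140:310,60:480],1.9)
a,o=slides(im,(90,195,140,245))
for uv,w in o:
    r=cv2.minAreaRect((w*1000).astype(np.float32)); print(np.round(r[0],1),np.round(r[1],1),round(r[2],1))
t=np.radians(48.6); p=np.array([.499,.344])-.004*np.array([np.cos(t),np.sin(t)]); print(p)
go.plan((.49,.1,.16,48.6),(*p,.16,48.6))
E
```

```text
[499.2 344. ] [101.1  37.2] 48.5
[0.49635475 0.34099956]
at [ 0.4916 -0.0405  0.1661] psi 52.68 w 0.0599 F [0.4 0.6 0.5] ff 0.0 t 16.625 tilt [-0.02  0.01]
(0.49, 0.1, 0.16, 48.6) tx 0.369 ty -0.288 tz 0.020 yaw 0.091
(np.float64(0.49635475253870537), np.float64(0.3409995557214781), 0.16, 48.6) tx 1.021 ty -0.758 tz 0.020 yaw 0.091
```

View pics/t2.png

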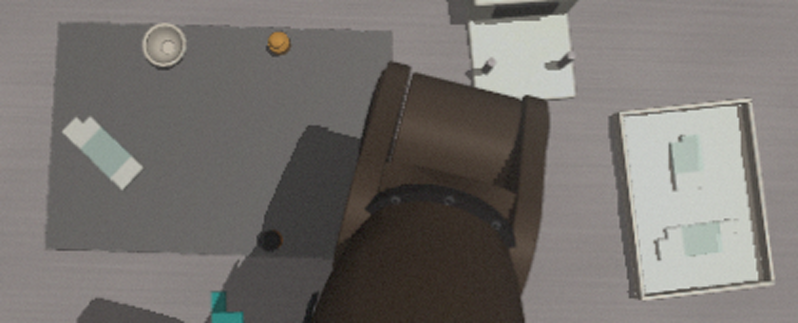

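The top view shows both broken slides flat in the tray, clear middles at (685,153) and (702,238). The good slide at (103,152), weight, bowl and vial are untouched. Now the good slide.

Emit:
send_rows(moves=[{"tx": 0.16, "ty": -0.12, "tz": 0, "yaw": 0.05, "grip": 0.3}, {"tx": 0.32, "ty": -0.24, "tz": 0, "yaw": 0.09, "grip": 0.3}, {"tx": 0.48, "ty": -0.36, "tz": 0, "yaw": 0.09, "grip": 0.3}, {"tx": 0.64, "ty": -0.48, "tz": 0, "yaw": 0.09, "grip": 0.3}, {"tx": 0.8, "ty": -0.6, "tz": 0.05, "yaw": 0.09, "grip": 0.3}, {"tx": 0.92, "ty": -0.7, "tz": 0.1, "yaw": 0.09, "grip": 0.3}, {"tx": 1.0, "ty": -0.758, "tz": 0.2, "yaw": 0.09, "grip": 0.35}, {"tx": 1.0, "ty": -0.758, "tz": 0.25, "yaw": 0.09, "grip": 0.4}, {"tx": 1.0, "ty": -0.758, "tz": 0.25, "yaw": 0.09, "grip": 0.4}])

```text
time_s: 17.75
position: [0.4948, 0.3319, 0.0899]
ee_rot: [0.912, 0.41, -0.001, 0.0]
wrist_force: [0.5, -1.1, 0.5]
width: 0.0513
finger_force: 0.0
```

```bash
python3 go.py .4964,.3410,.0270,48.6
```

```text
at [0.4948 0.3319 0.0899] psi 48.39 w 0.0513 F [ 0.5 -1.1  0.5] ff 0.0 t 17.75 tilt [-0.11 -0.08]
(0.4964, 0.341, 0.027, 48.6) tx 0.027 ty -0.016 tz 0.210 yaw -0.005
```

Emit:
send_rows(moves=[{"tx": 0.022, "ty": -0.006, "tz": 0.05, "yaw": -0.003, "grip": 0.4}, {"tx": 0.022, "ty": -0.006, "tz": 0.12, "yaw": -0.003, "grip": 0.4}, {"tx": 0.022, "ty": -0.006, "tz": 0.17, "yaw": -0.003, "grip": 0.4}, {"tx": 0.022, "ty": -0.006, "tz": 0.195, "yaw": -0.003, "grip": 0.4}, {"tx": 0.022, "ty": -0.006, "tz": 0.205, "yaw": -0.003, "grip": 0.4}, {"tx": 0.022, "ty": -0.006, "tz": 0.205, "yaw": -0.003, "grip": 0.4}, {"tx": 0.022, "ty": -0.006, "tz": 0.205, "yaw": -0.003, "grip": 0.4}])

```text
time_s: 18.62
position: [0.4978, 0.3397, 0.0299]
ee_rot: [0.912, 0.411, 0.0, 0.0]
wrist_force: [-0.3, -0.7, -0.6]
width: 0.051
finger_force: 0.0
```

```bash
python3 go.py .4964,.3410,.0270,48.6
```

```text
at [0.4978 0.3397 0.0299] psi 48.54 w 0.051 F [-0.3 -0.7 -0.6] ff 0.0 t 18.625 tilt [0.04 0.02]
(0.4964, 0.341, 0.027, 48.6) tx 0.000 ty -0.006 tz 0.010 yaw -0.001
```

Emit:
send_rows(moves=[{"tx": 0, "ty": -0.006, "tz": 0.005, "yaw": 0, "grip": 0.4}, {"tx": 0, "ty": -0.006, "tz": 0.01, "yaw": 0, "grip": 0.4}, {"tx": 0, "ty": -0.006, "tz": 0.01, "yaw": 0, "grip": 0.4}, {"tx": 0, "ty": -0.006, "tz": 0.01, "yaw": 0, "grip": 0.7}, {"tx": 0, "ty": -0.006, "tz": 0.01, "yaw": 0, "grip": 0.7}, {"tx": 0, "ty": -0.006, "tz": 0.01, "yaw": 0, "grip": 0.7}, {"tx": 0, "ty": -0.006, "tz": 0.01, "yaw": 0, "grip": 0.7}, {"tx": 0, "ty": -0.006, "tz": 0.01, "yaw": 0, "grip": 0.7}, {"tx": 0, "ty": -0.006, "tz": 0.01, "yaw": 0, "grip": 0.7}], grip_force=60)

```text
time_s: 19.75
position: [0.4964, 0.3407, 0.0269]
ee_rot: [0.912, 0.411, 0.0, 0.0]
wrist_force: [-1.9, -1.7, 6.0]
width: 0.0339
finger_force: 59.9
```

```bash
python3 - <<'E'
import numpy as np, go
s=go.sensors.read_state(); t=np.radians(48.55); u=np.array([np.cos(t),np.sin(t)]); n=np.array([-u[1],u[0]])
d=np.array([.4992,.344])-s["position"][:2]; print('slide centre rel tool along',d@u,'across',d@n)
go.plan((.5,.1,.16,20))
E
```

```text
slide centre rel tool along 0.004314392295812563 across 2.54178454364216e-05
at [0.4964 0.3407 0.0269] psi 48.53 w 0.0339 F [-1.9 -1.7  6. ] ff 59.9 t 19.75 tilt [0.02 0.  ]
(0.5, 0.1, 0.16, 20) tx -0.593 ty 0.541 tz -0.444 yaw 0.634
```

Emit:
send_rows(moves=[{"tx": 0, "ty": 0, "tz": -0.05, "yaw": 0, "grip": 0.7}, {"tx": 0, "ty": 0, "tz": -0.15, "yaw": 0, "grip": 0.7}, {"tx": 0, "ty": 0, "tz": -0.3, "yaw": 0, "grip": 0.7}, {"tx": -0.05, "ty": 0.05, "tz": -0.4, "yaw": 0.05, "grip": 0.7}, {"tx": -0.13, "ty": 0.12, "tz": -0.45, "yaw": 0.12, "grip": 0.7}, {"tx": -0.23, "ty": 0.21, "tz": -0.45, "yaw": 0.22, "grip": 0.7}, {"tx": -0.33, "ty": 0.3, "tz": -0.45, "yaw": 0.34, "grip": 0.7}, {"tx": -0.43, "ty": 0.39, "tz": -0.45, "yaw": 0.46, "grip": 0.7}, {"tx": -0.52, "ty": 0.47, "tz": -0.45, "yaw": 0.58, "grip": 0.7}, {"tx": -0.593, "ty": 0.541, "tz": -0.45, "yaw": 0.634, "grip": 0.7}, {"tx": -0.593, "ty": 0.541, "tz": -0.45, "yaw": 0.634, "grip": 0.7}])

```text
time_s: 21.12
position: [0.5002, 0.0985, 0.1622]
ee_rot: [0.985, 0.172, 0.0, 0.0]
wrist_force: [-0.4, 0.7, -0.2]
width: 0.0336
finger_force: 59.9
```

```bash
python3 go.py .54,-.154,.16,6.2 .5707,-.1517,.13,6.2 .5707,-.1517,.0959,6.2
```

```text
at [0.5002 0.0985 0.1622] psi 19.84 w 0.0336 F [-0.4  0.7 -0.2] ff 59.9 t 21.125 tilt [ 0.04 -0.01]
(0.54, -0.154, 0.16, 6.2) tx -0.161 ty 0.837 tz 0.008 yaw 0.303
(0.5707, -0.1517, 0.13, 6.2) tx -0.062 ty 0.864 tz 0.108 yaw 0.303
(0.5707, -0.1517, 0.0959, 6.2) tx -0.062 ty 0.864 tz 0.221 yaw 0.303
```

Emit:
send_rows(moves=[{"tx": -0.01, "ty": 0.07, "tz": 0, "yaw": 0.03, "grip": 0.7}, {"tx": -0.03, "ty": 0.2, "tz": 0, "yaw": 0.08, "grip": 0.7}, {"tx": -0.06, "ty": 0.34, "tz": 0, "yaw": 0.14, "grip": 0.7}, {"tx": -0.09, "ty": 0.48, "tz": 0, "yaw": 0.2, "grip": 0.7}, {"tx": -0.12, "ty": 0.62, "tz": 0, "yaw": 0.26, "grip": 0.7}, {"tx": -0.15, "ty": 0.75, "tz": 0, "yaw": 0.303, "grip": 0.7}, {"tx": -0.161, "ty": 0.837, "tz": 0.01, "yaw": 0.303, "grip": 0.7}, {"tx": -0.11, "ty": 0.855, "tz": 0.03, "yaw": 0.303, "grip": 0.7}, {"tx": -0.062, "ty": 0.864, "tz": 0.08, "yaw": 0.303, "grip": 0.7}, {"tx": -0.062, "ty": 0.864, "tz": 0.14, "yaw": 0.303, "grip": 0.7}, {"tx": -0.062, "ty": 0.864, "tz": 0.19, "yaw": 0.303, "grip": 0.7}, {"tx": -0.062, "ty": 0.864, "tz": 0.217, "yaw": 0.303, "grip": 0.7}, {"tx": -0.062, "ty": 0.864, "tz": 0.217, "yaw": 0.303, "grip": 0.7}, {"tx": -0.062, "ty": 0.864, "tz": 0.217, "yaw": 0.303, "grip": 0.7}])

```text
time_s: 22.88
position: [0.5715, -0.15, 0.0969]
ee_rot: [0.998, 0.056, 0.0, 0.0]
wrist_force: [-0.2, 1.0, -0.6]
width: 0.0334
finger_force: 59.9
```

```bash
python3 - <<'E'
from seg import *
import go; go.plan((.5707,-.1517,.0959,6.2))
A=[]
for n,(x0,y0,x1,y1) in ("side",(215,120,325,220)),("top",(290,105,390,205)):
    im=viewer.get_image(n); np.save(n+"1.npy",im,allow_pickle=True)
    A.append(cv2.resize(im["pixels"][y0:y1,x0:x1],(400,400*(y1-y0)//(x1-x0)),interpolation=cv2.INTER_CUBIC))
h=max(a.shape[0] for a in A)
save('p1.png',np.hstack([np.pad(a,((0,h-a.shape[0]),(0,0),(0,0))) for a in A]))
E
```

```text
at [ 0.5715 -0.15    0.0969] psi 6.37 w 0.0334 F [-0.2  1.  -0.6] ff 59.9 t 22.875 tilt [ 0.04 -0.02]
(0.5707, -0.1517, 0.0959, 6.2) tx -0.003 ty 0.005 tz 0.003 yaw 0.004
```

View pics/p1.png

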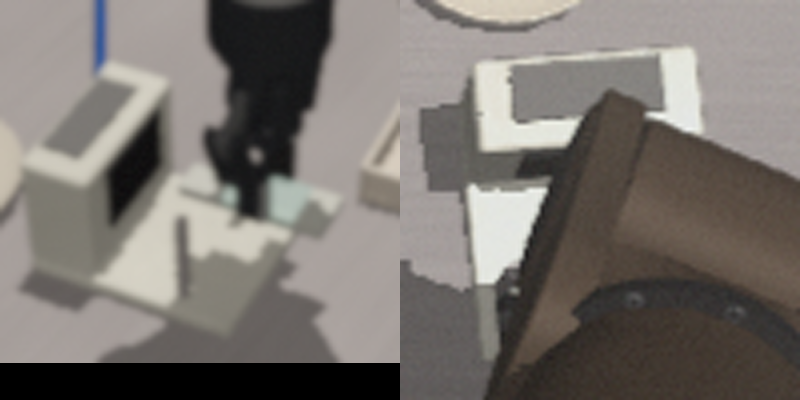

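The side half of the picture shows the slide held level, its label end reaching past the near post at (182,220) with nothing touching. The arm hides it in the top half. I'll apply the small correction, then compare predicted and seen points in the side view.

Emit:
send_rows(moves=[{"tx": -0.002, "ty": 0.003, "tz": 0.002, "yaw": 0.002, "grip": 0.7}, {"tx": -0.003, "ty": 0.005, "tz": 0.003, "yaw": 0.004, "grip": 0.7}, {"tx": -0.003, "ty": 0.005, "tz": 0.003, "yaw": 0.004, "grip": 0.7}, {"tx": -0.003, "ty": 0.005, "tz": 0.003, "yaw": 0.004, "grip": 0.7}])

```text
time_s: 23.48
position: [0.5705, -0.1516, 0.0955]
ee_rot: [0.999, 0.054, -0.0, 0.0]
wrist_force: [0.4, 1.1, 0.6]
width: 0.0337
finger_force: 59.9
```

```bash
python3 - <<'E'
from seg import *
import go; go.plan((.5707,-.1517,.0959,6.2))
im=viewer.get_image("side"); K,D,p,R=cam(im)
s0=np.load('side0.npy',allow_pickle=True).item()
P=np.array([[299,299],[400,171]])/6+[214.6,129.6]; w=ray(s0,P,.08); print('posts by side',w.round(4).tolist(),w.mean(0).round(4))
def proj(X):
    Y=(np.asarray(X)-p)@R*[1,-1,-1]; return cv2.projectPoints(Y,np.zeros(3),np.zeros(3),K,D)[0].reshape(-1,2)
t=np.radians(6.2);u=np.array([np.cos(t),np.sin(t)]);n=np.array([-u[1],u[0]]);c=np.array([.6098,-.1475])-.035*u
W=[[*(c+a*u+b*n),.08] for a,b in((50,18),(38,-18),(50,-6),(38,-6),(-50,18),(-50,-18))for a,b in[(a/1000,b/1000)]]
W+=[[.6048,-.1029,.08],[.6147,-.1922,.08]]
q=proj(W); print(q.round(1).tolist())
x0,y0=225,130; S=8; a=cv2.resize(im["pixels"][y0:y0+75,x0:x0+95],None,fx=S,fy=S,interpolation=cv2.INTER_CUBIC)
for v in q: cv2.circle(a,tuple(int(k) for k in ((v-[x0,y0]+.5)*S)),3,(255,0,0),1)
save('p2.png',a)
d=im["depth"]; print('depth pts',[ (float(d[v,uu]), (p+R@(np.array([(uu-K[0,2])/K[0,0],-(v-K[1,2])/K[1,1],-1])*d[v,uu])).round(4).tolist()) for uu,v in ((270,169),(272,170),(296,173),(300,176))])
E
```

```text
at [ 0.5705 -0.1516  0.0955] psi 6.18 w 0.0337 F [0.4 1.1 0.6] ff 59.9 t 23.475 tilt [-0. -0.]
(0.5707, -0.1517, 0.0959, 6.2) tx 0.001 ty 0.001 tz -0.001 yaw -0.000
posts by side [[0.6063, -0.1039, 0.08], [0.6136, -0.1882, 0.08]] [ 0.61   -0.1461  0.08  ]
[[264.3, 170.9], [275.7, 163.3], [268.9, 164.8], [273.5, 166.3], [303.4, 183.9], [309.7, 174.3], [264.7, 179.9], [281.8, 157.0]]
depth pts [(1.0377663373947144, [0.6148, -0.1404, 0.0803]), (1.0356868505477905, [0.6091, -0.1402, 0.08]), (1.0267813205718994, [0.5557, -0.1604, 0.081]), (1.0210611820220947, [0.5432, -0.1574, 0.0801])]
```

View pics/p2.png

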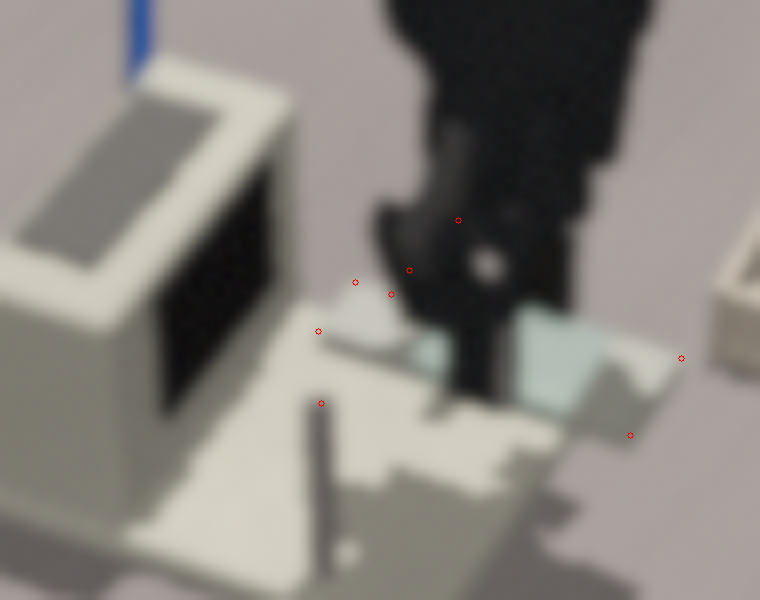

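The predicted slide corners, such as (318,331), (355,282) and (681,358), fall on the visible ones, and the near post top at (321,403) matches too. Depth gives the slide's top at 80 mm at the label end and 80–81 mm at the tail. The side view puts the post midpoint 1.5 mm from the top view's. Handing in.

```bash
python3 -c "
from workcell import ticket; print(ticket.job_done())"
```

```text
the job is handed in; nothing more can be done
None
```

I laid both broken slides flat in the reject tray, then handed the job in at about 23.5 s with the intact slide held level at the reader; the hand-in gave no verdict.

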